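# Load two pin stands with model-car wheels

### The job

Load both pin stands with model-car wheels: on each one a wide rear wheel flat on the foot, and a narrow front wheel flat on top of it. Then close the square-footed stand with the metal cap, over the end of its pin and down on the wheel; the round-footed stand stays open. Leave the glue bottle, the tin and the car where they are.

Things in the scene. Friction and masses are not known exactly. Their poses are not given: they have to be found in the camera images.
- stand_square: Pin stand, fixed: square dark steel foot 80 x 80 mm, 8 mm high; upright steel pin 9 mm thick, round end 74 mm above the table. Origin: centre of the foot's underside, z up along the pin. Stacked, the wide wheel's underside is 8 mm, the narrow one's 38 mm above the table. The pin rises between the fingers as a wheel goes down. The cap's underside: 60 mm.
- stand_round: Pin stand, fixed: round dark steel foot 80 mm across, 8 mm high; upright steel pin 9 mm thick, round end 74 mm above the table. Origin: centre of the foot's underside, z up along the pin. Stacked, the wide wheel's underside is 8 mm, the narrow one's 38 mm above the table. The pin rises between the fingers as a wheel goes down. It gets no cap.
- rear_a: Wide rear wheel of a model car lying flat: a ring 60 mm across and 30 mm high, black foam tyre, white rim, grey hub with a 17 mm hole right through. Origin: centre of the underside; z up, along the axis. About 70 g, grip it across the tyre; yaw does not matter. The two wide wheels are alike.
- rear_b: Wide rear wheel of a model car lying flat: a ring 60 mm across and 30 mm high, black foam tyre, white rim, grey hub with a 17 mm hole right through. Origin: centre of the underside; z up, along the axis. About 70 g, grip it across the tyre; yaw does not matter. The two wide wheels are alike.
- front_a: Narrow front wheel of a model car lying flat: a ring 48 mm across and 22 mm high, black foam tyre, white rim, grey hub with a 17 mm hole right through. Origin: centre of the underside; z up, along the axis. About 45 g, grip it across the tyre; yaw does not matter. The two narrow wheels are alike.
- front_b: Narrow front wheel of a model car lying flat: a ring 48 mm across and 22 mm high, black foam tyre, white rim, grey hub with a 17 mm hole right through. Origin: centre of the underside; z up, along the axis. About 45 g, grip it across the tyre; yaw does not matter. The two narrow wheels are alike.
- cap: Bare aluminium cap, an upright cylinder 34 mm across and 34 mm high with dark grooves round it and a flat closed top; from below a blind hole 17 mm wide and 22 mm deep, which goes over the end of the pin. Origin: centre of the underside, z up. About 50 g.
- glue: Bystander: small white glue bottle, standing, 28 mm across, 70 mm high, with a narrow red-tipped neck. Origin: centre of its underside. It stands among the wheels.
- tin: Bystander: open aluminium tin, 130 x 190 x 50 mm. Origin: centre of its underside; its long side is its y.
- car: Bystander: model race car without its body shell, 355 mm long (along its x, from -195 to +160 mm), 190 mm wide, 60 mm high, on its wheels. Origin: near its middle, at table height.
Things that resemble listed ones, but are neither listed nor needed, are in the scene too. What is shaped like the front_a but green, purple or red is not meant.

How it is judged:
By the outcome, as a careful person would: the job done as asked, in the order asked, and still so for the second after the job is handed in, with the robot touching nothing.
It also fails if it takes over 112 s, if anything falls off the work surface, if the arm or the gripper's body presses on something with over 40 N, if the wrist force passes 120 N, or if a joint passes its speed limit or range.

### The arm

A 6-joint arm with a two-finger parallel gripper is mounted at the origin on the work surface. World frame = base frame: x ahead of the robot, y to its left, z up, the work surface at z = 0. Lengths are in m, angles in rad, forces in N, time in s.
With the tool pointing down it reaches from about 0.3 to 0.875 m from the base axis. Payload 4.2 kg.
Tool frame: the origin (TCP) lies on the centre line of the jaws, within the pads' length; the fingertips stand 14 mm ahead of it and the grasp point (between the pads) lies 5 mm behind it (ctrl.tcp_to_tips is the distance from the TCP to the fingertips, in m); z points along the fingers, y is the line along which they close (so a half turn about z gives the same grasp; the last joint's range is limited). The gripper opens to 85 mm and grips with 20 to 120 N. Pads are 22 mm wide; open, the fingers measure 114 mm over their backs; the gripper's body (76 mm by 85 mm) begins 54 mm behind the grasp point. The pads swing forward as they close: fully open they stand 13 mm farther back than shut.
Start: joints at [-0.02, 0.32, 1.565, -0, 1.257, -0.02], TCP at [0.575, 0, 0.245] pointing down, gripper open.
Joint ranges: [-3.11, 3.11], [-0.84, 2.01], [0.21, 2.61], [-1.34, 4.49], [0.05, 2.63], [-2.56, 2.56]. Speed limits (rad/s): [2.57, 2.57, 3.14, 3.14, 3.14, 3.14].

### API

Orientations are given as a rotation vector (axis times angle).
In Python, from station import readout, vision, job, ctrl gives the robot as it stands.
- The arm moves only by the tool send_rows, never from a script. Its argument "series" is a list of rows, each a list of 7 numbers: the shift along the world's x, y, z in normalised numbers (1 is 100 cm), then the turn, a rotation vector about the world's x, y, z in parts of the range, where 1.0 means 90 degrees, then the finger opening in m, from 0 to 0.0854. In form: [[x, y, z, rx, ry, rz, gripper], ...]. A call has exactly 8 rows; each row is the pose to reach, as a shift and turn from the pose commanded when the call began; what a row does not reach only later rows make up. A row lasts 1/8 s, in which the tool goes at most 62.5 mm and 10.7 degrees, less where a joint would pass 70% of its speed; a pose out of reach is approached as far as the arm can. No shift or turn number may pass 1 either way. A call with a gripper value outside its range is refused whole. The fingers move at their own pace and stop on an object; "squeeze" is the grip in N (left out, the last holds). Time passes only in rows, so rows that repeat a pose let the fingers close, or fill a call up. It gives the time, the measured TCP pose, the force, the opening and the grip force at its end, in the units of the state.
- readout.observe(): the state, without advancing time (a new reading comes with each control period).
- vision.grab_frame(name): name is "scene" or "side" or "wrist"; returns (picture, depth): 480x640x3 uint8, red, green, blue; 480x640 float32, m along the optical axis (not along the pixel's ray), 0 where there is no reading.
- vision.camera_params(name): a dict with "mtx" (3x3 intrinsics, pixels), "D" ([k1, k2, p1, p2, k3] as OpenCV has them; the pictures are not rectified), "origin" and "attitude" of the camera in the world; the wrist camera has in their place "mount" (4x4, takes a point from camera to tool coordinates, whose origin is the TCP and whose axes are the flange's). Camera axes: x right, y down, z forward; pixel columns grow to the right and rows downward; lengths in m; the calibration is good to about 2 mm. A picture is of the moment at which its call begins: read the wrist's pose just before it. camera_params takes no time and is no camera call.
- job.finish_job(): hands the job in; it is judged then, once.
The state is a dict: "time": time; "q": joint angles; "qd": joint speeds; "effort": joint torques, N m; "tool_pos": TCP position; "ee_rot": TCP orientation; "force": force on the tool from outside, world axes, zero at the start; "moment": the same for the moment, N m; "opening": finger opening in m; "finger_force": force on a finger pad.
Only numpy, scipy, OpenCV 4.12 (cv2) and the standard library are available. Lean on these libraries where they do the work, as an engineer would, in place of code of your own. Each camera call takes 0.05 s, during which the arm holds its last target. There are 200 camera calls.

## Working session

There is one attempt and no reset: what is moved stays moved. The work goes in short steps, Python scripts to look and compute and a tool call to move; the robot and the scene stay as the last step left them, time stands still between calls to the robot, and variables do not carry over. Pictures are saved under pics/ and viewed, at most 14 in all, crops included, and the job is handed in when it is done.

Besides the shell and the picture viewer there is one more tool, called after "Request:" as a command line: name --pt "numbers of a row" for each row, then --argument value for the rest. send_rows: Moves the arm, as the interface text tells. Its arguments: {"type":"object","properties":{"series":{"type":"array","items":{"type":"array","items":{"type":"number"}}},"squeeze":{"type":"number"}},"required":["series"]}

```bash
mkdir -p pics; ls; cat > h.py <<'E'
import numpy as np, cv2
from station import readout, vision, job, ctrl
from scipy.spatial.transform import Rotation as R
def save(n,p): cv2.imwrite('pics/'+n,cv2.cvtColor(p,cv2.COLOR_RGB2BGR))
def pose(name,st=None):
    c=vision.camera_params(name); K=np.array(c['mtx']);D=np.array(c['D'],float)
    if name=='wrist':
        T=np.eye(4);T[:3,:3]=R.from_rotvec(st['ee_rot']).as_matrix();T[:3,3]=st['tool_pos'];T=T@np.array(c['mount'])
    else:
        a=np.array(c['attitude'],float);T=np.eye(4)
        T[:3,:3]=a if a.shape==(3,3) else R.from_rotvec(a).as_matrix(); T[:3,3]=c['origin']
    return K,D,T
def rays(K,D,T,uv):
    n=cv2.undistortPoints(np.array(uv,float).reshape(-1,1,2),K,D)[:,0]
    return np.c_[n,np.ones(len(n))]@T[:3,:3].T
def atz(K,D,T,uv,z):
    d=rays(K,D,T,uv);o=T[:3,3];return o+d*((z-o[2])/d[:,2])[:,None]
def cloud(K,D,T,dep):
    v,u=np.mgrid[:480,:640];d=rays(K,D,T,np.c_[u.ravel(),v.ravel()])
    P=T[:3,3]+d*dep.reshape(-1,1);P[dep.ravel()==0]=np.nan;return P.reshape(480,640,3)
E
python3 - <<'E'
from h import *
st=readout.observe();print(st)
for n in('scene','side','wrist'):
    st=readout.observe();p,d=vision.grab_frame(n);save(n+'0.png',p);np.savez('pics/'+n+'0.npz',p=p,d=d,rot=st['ee_rot'],pos=st['tool_pos']);print(n,vision.camera_params(n))
E
```

```text
pics
{'time': 0.0, 'q': array([-1.99838432e-02,  3.20313941e-01,  1.56568211e+00,  6.33856419e-08,
        1.25740533e+00, -1.99912891e-02]), 'qd': array([ 9.21799004e-05, -4.40502597e-05, -3.08247028e-04, -7.30918478e-05,
       -5.05893304e-04, -3.82429727e-04]), 'effort': array([ 7.05825660e-04, -4.15526962e+01, -2.34157133e+01, -1.88356019e-06,
        8.09230405e-03,  1.54784908e-05]), 'tool_pos': array([5.74545668e-01, 1.91557998e-05, 2.44468387e-01]), 'ee_rot': array([-2.22051050e+00, -2.22052699e+00,  1.96754598e-03]), 'force': array([-0.14956606,  0.51341914, -0.38484567]), 'moment': array([ 0.04984552,  0.03446531, -0.00604857]), 'finger_force': 0.0, 'opening': 0.08581585661924306}
scene {'mtx': array([[585.86825241,   0.        , 326.56476594],
       [  0.        , 585.86825241, 234.33114079],
       [  0.        ,   0.        ,   1.        ]]), 'D': array([-0.18782618,  0.        ,  0.        ,  0.        ,  0.        ]), 'origin': array([1.41959451, 0.02159976, 1.33966347]), 'attitude': array([-1.88207728, -1.87002753,  0.61019589])}
side {'mtx': array([[542.01543511,  
[... 239 characters left out ...]
e-04,  9.01291899e-01,  9.96667211e-01]), 'attitude': array([-0.65357343,  2.61262726, -1.1631839 ])}
wrist {'mtx': array([[343.97206842,   0.        , 316.56237567],
       [  0.        , 343.97206842, 239.49917488],
       [  0.        ,   0.        ,   1.        ]]), 'D': array([-0.03536579,  0.        ,  0.        ,  0.        ,  0.        ]), 'mount': array([[ 5.88682258e-04, -9.59542047e-01, -2.81564758e-01,
         7.08679010e-02],
       [ 9.99999654e-01,  7.30513808e-04, -3.98759635e-04,
        -3.24775915e-04],
       [ 5.88313580e-04, -2.81564426e-01,  9.59542145e-01,
        -1.28420453e-01],
       [ 0.00000000e+00,  0.00000000e+00,  0.00000000e+00,
         1.00000000e+00]])}
```

View pics/scene0.png

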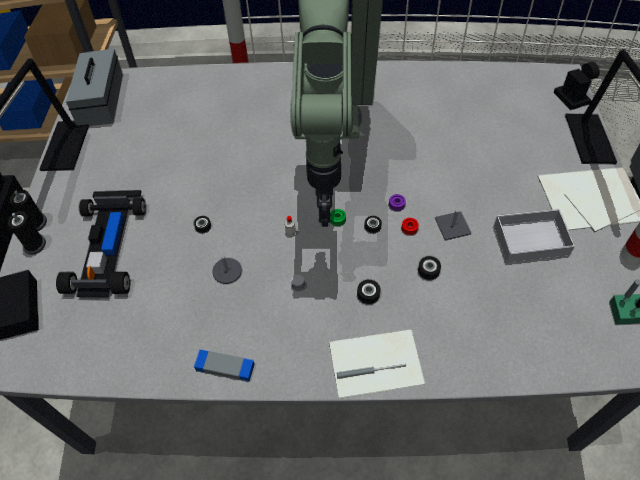

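View pics/side0.png

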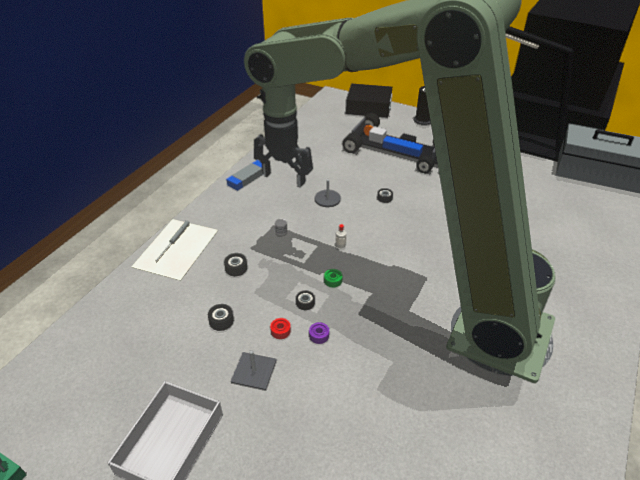

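View pics/wrist0.png

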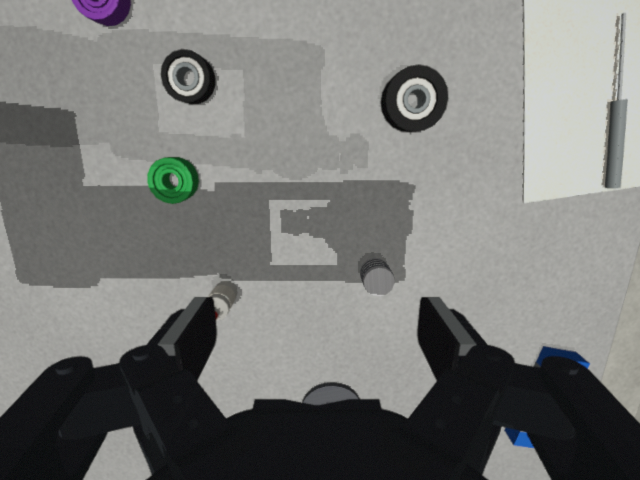

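```bash
python3 - <<'E'
from h import *
obj={'rA':(368,291),'rB':(429,267),'fA':(373,224),'fB':(202,224),'cap':(298,283),'sq':(453,225),'rd':(227,270),'glue':(290,225)}
C={}
for n in('scene','side'):
    z=np.load(f'pics/{n}0.npz');K,D,T=pose(n);C[n]=(cloud(K,D,T,z['d']),z['p'],K,D,T)
c,p,K,D,T=C['scene']
for k,(u,v) in obj.items():
    g=atz(K,D,T,[(u,v)],0.015)[0]
    print(k,g.round(3))
    for n in C:
        q=C[n][0].reshape(-1,3);m=(np.hypot(q[:,0]-g[0],q[:,1]-g[1])<.055)
        q=q[m];tab=np.median(q[q[:,2]<.006][:,2]) if (q[:,2]<.006).any() else np.nan
        up=q[q[:,2]>.012]
        if len(up)<5: print(n,len(up));continue
        top=np.percentile(up[:,2],95); t=up[up[:,2]>top-.005]
        (cx,cy),r=cv2.minEnclosingCircle(t[:,:2].astype(np.float32))
        print('  ',n,len(up),'table %.4f top %.4f'%(tab,top),'circ',np.round([cx,cy,r],4),'med',np.median(t,0).round(4))
def crop(n,u,v,w,h,s):
    return cv2.resize(C[n][1][v:v+h,u:u+w],None,fx=s,fy=s,interpolation=cv2.INTER_CUBIC)
a=crop('scene',180,180,300,130,2.6)
b=crop('side',190,160,260,240,2.2)
save('cropA.png',a);save('cropB.png',b)
E
```

```text
rA [0.667 0.107 0.015]
   scene 429 table -0.0004 top 0.0337 circ [0.6721 0.1086 0.0303] med [0.671  0.1101 0.031 ]
   side 390 table 0.0019 top 0.0343 circ [0.667  0.1082 0.0305] med [0.6684 0.1097 0.0316]
rB [0.596 0.274 0.015]
   scene 392 table 0.0002 top 0.0334 circ [0.6016 0.2733 0.0314] med [0.6023 0.2733 0.031 ]
   side 510 table 0.0014 top 0.0335 circ [0.5969 0.273  0.0318] med [0.5972 0.2748 0.031 ]
fA [0.452 0.13  0.015]
   scene 201 table 0.0002 top 0.0263 circ [0.4519 0.1294 0.0236] med [0.4507 0.1274 0.0238]
   side 270 table 0.0017 top 0.0262 circ [0.4512 0.1316 0.0249] med [0.449  0.1324 0.0234]
fB [ 0.445 -0.353  0.015]
   scene 201 table 0.0000 top 0.0262 circ [ 0.4469 -0.3543  0.0253] med [ 0.4472 -0.356   0.0235]
   side 165 table 0.0019 top 0.0260 circ [ 0.4414 -0.3507  0.0269] med [ 0.4433 -0.3507  0.0232]
cap [ 0.641 -0.075  0.015]
   scene 556 table -0.0001 top 0.5842 circ [ 0.5998 -0.0516  0.011 ] med [ 0.5996 -0.0516  0.5835]
   side 153 table 0.0018 top 0.0393 circ [ 0.6279 -0.0608  0.0333] med [ 0.6406 -0.0712  0.0366]
sq [0.458 0.356 0.015]
   scene 112 table 0.0019 top 0.0710 circ [0.4522 0.3585 0.0061] med [0.455  0.3565 0.0715]
   side 145 table 0.0016 top 0.0727 circ [0.4492 0.3598 0.0035] med [0.4511 0.3585 0.0726]
rd [ 0.599 -0.267  0.015]
   scene 91 table 0.0014 top 0.0711 circ [ 0.5949 -0.2706  0.0061] med [ 0.5969 -0.2688  0.0706]
   side 107 table 0.0023 top 0.0717 circ [ 0.5938 -0.2651  0.0051] med [ 0.5946 -0.2666  0.0717]
glue [ 0.453 -0.102  0.015]
   scene 196 table -0.0003 top 0.6325 circ [ 0.4507 -0.053   0.0175] med [ 0.4508 -0.0501  0.6308]
   side 184 table 0.0017 top 0.0724 circ [ 0.4583 -0.0795  0.0317] med [ 0.4661 -0.0962  0.0723]
```

View pics/cropA.png

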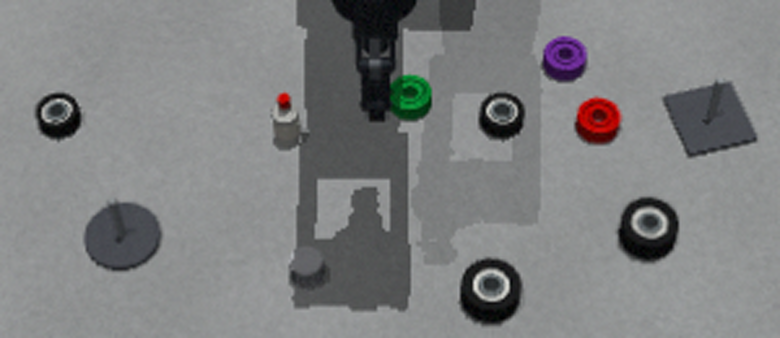

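Request:
send_rows --pt "-0.004 0.035 0 0 0 0 0.085" --pt "-0.008 0.07 0 0 0 0 0.085" --pt "-0.013 0.11 0 0 0 0 0.085" --pt "-0.018 0.15 0 0 0 0 0.085" --pt "-0.022 0.18 0 0 0 0 0.085" --pt "-0.025 0.2 0 0 0 0 0.085" --pt "-0.025 0.2 0 0 0 0 0.085" --pt "-0.025 0.2 0 0 0 0 0.085" --squeeze 30

```text
time: 1.15
tool_pos: [0.5501, 0.1991, 0.2452]
ee_rot: [2.222, 2.221, -0.001]
force: [0.6, 0.0, 0.5]
opening: 0.0851
finger_force: 0.0
```

```bash
cat >> h.py <<'E'
def load(f):
    z=np.load(f'pics/{f}.npz');n=f.rstrip('0123456789')
    K,D,T=pose(n,{'ee_rot':z['rot'],'tool_pos':z['pos']});return z['p'],z['d'],K,D,T
def shot(n,i):
    st=readout.observe();p,d=vision.grab_frame(n);save(f'{n}{i}.png',p);np.savez(f'pics/{n}{i}.npz',p=p,d=d,rot=st['ee_rot'],pos=st['tool_pos']);return st
def proj(K,D,T,X):
    Ti=np.linalg.inv(T);return cv2.projectPoints(np.array(X,float).reshape(-1,1,3),cv2.Rodrigues(Ti[:3,:3])[0],Ti[:3,3],K,D)[0][:,0]
def rim(fr,g,rad=.026):
    p,d,K,D,T=fr;u=proj(K,D,T,g)[0];s=K[0,0]/np.linalg.norm(T[:3,3]-g)*rad
    if not(s<u[0]<640-s and s<u[1]<480-s):return None
    m=np.zeros((480,640),np.uint8);cv2.circle(m,tuple(int(x) for x in u.round()),int(s),1,-1)
    # dark tyre limits region: bright, unsaturated pixels inside
    m=((p.min(2)>120)&(m>0)).astype(np.uint8)
    n,l,stt,ce=cv2.connectedComponentsWithStats(m)
    if n<2:return None
    i=1+np.argmax(stt[1:,4]);c=cv2.findContours((l==i).astype(np.uint8),0,2)[0][0];h=cv2.convexHull(c)
    if len(h)<5:return None
    e=cv2.fitEllipse(h);return np.array(e[0]),e[1]
def tri(obs):
    A=np.zeros((3,3));b=np.zeros(3);o=[]
    for K,D,T,uv in obs:
        d=rays(K,D,T,[uv])[0];d/=np.linalg.norm(d);M=np.eye(3)-np.outer(d,d);A+=M;b+=M@T[:3,3];o.append((M,T[:3,3]))
    x=np.linalg.solve(A,b);return x,[np.linalg.norm(M@(x-t)) for M,t in o]
E
python3 - <<'E'
from h import *
print(shot('wrist',1)['tool_pos'])
F={f:load(f) for f in('scene0','side0','wrist0','wrist1')}
G={'rA':(.669,.109,.03),'rB':(.598,.274,.03),'fA':(.451,.130,.022),'fB':(.444,-.353,.022)}
for k,g in G.items():
    ob=[];
    for f,fr in F.items():
        r=rim(fr,np.array(g),.021 if k[0]=='r' else .017)
        if r is None: continue
        ob.append((*fr[2:],r[0]));print(k,f,r[0].round(1),np.round(r[1],1),atz(*fr[2:],[r[0]],g[2])[0].round(4))
    x,e=tri(ob);print('   ->',x.round(4),np.round(e,4))
c=cloud(*F['wrist1'][2:],F['wrist1'][1]).reshape(-1,3)
q=c[(np.hypot(c[:,0]-.455,c[:,1]-.357)<.07)];f=q[(q[:,2]>.0045)&(q[:,2]<.012)]
print('table',np.median(q[q[:,2]<.0045][:,2]),'foot',len(f),np.median(f,0),cv2.minAreaRect(f[:,:2].astype(np.float32)))
t=q[q[:,2]>.02];print('pin',len(t),t[:,2].max(),[np.median(t[(t[:,2]>a)&(t[:,2]<a+.015)],0).round(4) for a in(.02,.035,.05,.065)])
E
```

```text
[0.55012303 0.19911696 0.24524345]
rA scene0 [368.6 289.2] [12.  13.8] [0.6702 0.1082 0.03  ]
rA side0 [235.  260.8] [ 9.  14.7] [0.6681 0.1096 0.03  ]
rA wrist0 [417.4  97.3] [36.3 39.5] [0.6678 0.1088 0.03  ]
rA wrist1 [423.7 291. ] [29.2 32.9] [0.6669 0.1102 0.03  ]
   -> [0.6685 0.1087 0.0279] [0.0006 0.0009 0.0004 0.001 ]
rB scene0 [429.5 265.2] [11.3 13.2] [0.6    0.2726 0.03  ]
rB side0 [219.8 313.5] [11.3 15.8] [0.5978 0.2745 0.03  ]
rB wrist1 [366.2 134.8] [37.8 38.5] [0.5972 0.2737 0.03  ]
   -> [0.5983 0.2734 0.028 ] [0.0005 0.0006 0.0009]
fA scene0 [372.8 222.3] [ 8.7 11.1] [0.4514 0.1293 0.022 ]
fA side0 [304.2 297.3] [ 9.6 12.3] [0.4514 0.1308 0.022 ]
fA wrist0 [187.   74.9] [29.6 30. ] [0.4513 0.1297 0.022 ]
fA wrist1 [226.5 271.1] [26.2 27.5] [0.4507 0.1304 0.022 ]
   -> [0.4511 0.1299 0.0214] [0.0006 0.0007 0.0001 0.0005]
fB scene0 [201.9 222.1] [8.3 9.9] [ 0.4438 -0.3526  0.022 ]
fB side0 [385.2 192.6] [ 5.6 10.2] [ 0.4426 -0.3544  0.022 ]
   -> [ 0.4429 -0.3533  0.0219] [0.0009 0.0009]
table -9.589938612356019e-05 foot 6872 [0.45226508 0.35510511 0.00789485] ((0.45053398609161377, 0.35704341530799866), (0.0808633342385292, 0.08075067400932312), 14.935956954956055)
pin 364 0.07513875459917535 [array([0.4543, 0.3543, 0.0269]), array([0.4541, 0.3535, 0.0422]), array([0.4541, 0.3538, 0.0588]), array([0.4522, 0.3558, 0.0719])]
```

View pics/wrist1.png

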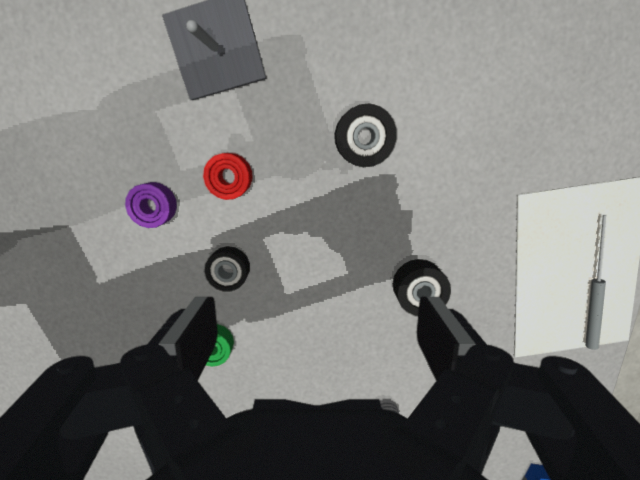

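Request:
send_rows --pt "0.015 0.025 -0.01 0 0 0 0.085" --pt "0.035 0.055 -0.04 0 0 0 0.085" --pt "0.048 0.0745 -0.085 0 0 0 0.085" --pt "0.048 0.0745 -0.13 0 0 0 0.085" --pt "0.048 0.0745 -0.17 0 0 0 0.085" --pt "0.048 0.0745 -0.205 0 0 0 0.085" --pt "0.048 0.0745 -0.228 0 0 0 0.085" --pt "0.048 0.0745 -0.228 0 0 0 0.085" --squeeze 30

```text
time: 2.2
tool_pos: [0.5971, 0.2728, 0.0154]
ee_rot: [-2.222, -2.219, 0.007]
force: [0.3, -0.2, 0.5]
opening: 0.0849
finger_force: 0.0
```

Request:
send_rows --pt "0 0 0 0 0 0 0.05" --pt "0 0 0 0 0 0 0.05" --pt "0 0 0 0 0 0 0.05" --pt "0 0 0 0 0 0 0.05" --pt "0 0 0 0 0 0 0.05" --pt "0 0 0.03 0 0 0 0.05" --pt "0 0 0.08 0 0 0 0.05" --pt "0 0 0.11 0 0 0 0.05"

```text
time: 3.2
tool_pos: [0.5987, 0.2749, 0.1301]
ee_rot: [2.221, 2.221, 0.005]
force: [0.4, -0.7, -1.4]
opening: 0.0594
finger_force: 33.0
```

```bash
python3 - <<'E'
from h import *
st=shot('wrist',2);print(st['tool_pos'],st['opening'],st['finger_force'])
fr=load('wrist2');c=cloud(*fr[2:],fr[1]);print(c[::1].reshape(-1,3).shape)
p=st['tool_pos'];q=c.reshape(-1,3);m=(np.hypot(q[:,0]-p[0],q[:,1]-p[1])<.045)&(abs(q[:,2]-p[2])<.05)
print(m.sum())
x=cv2.resize(fr[0][200:460,140:500],None,fx=2,fy=2);save('w2.png',x)
E
```

```text
[0.59871074 0.27493545 0.13014937] 0.05942932505994359 32.972498182207346
(307200, 3)
26825
```

View pics/w2.png

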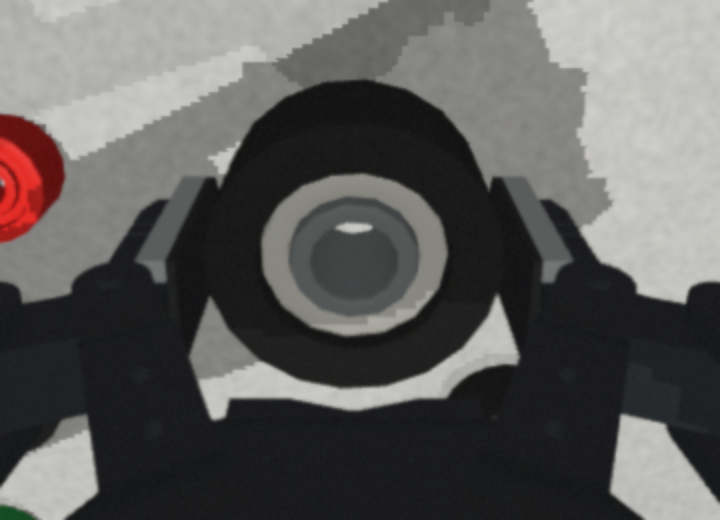

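```bash
cat >> h.py <<'E'
def held(f,h,gr):
    "rim centre (world) of held wheel: h = rim height above TCP, in the wrist frame f"
    fr=load(f);pos=np.load(f'pics/{f}.npz')['pos'];g=pos+[0,0,h];p=fr[0]
    u=proj(*fr[2:],g)[0];m=np.zeros((480,640),np.uint8);cv2.circle(m,tuple(int(x) for x in u.round()),int(gr),1,-1)
    m=((p.min(2)>75)&(m>0)).astype(np.uint8)
    pts=cv2.findNonZero(m);e=cv2.fitEllipse(cv2.convexHull(pts));x=atz(*fr[2:],[e[0]],g[2])[0]
    return u,e,x,pos,x-pos
E
python3 - <<'E'
from h import *
for h in(.0125,): print(*held('wrist2',h,56),sep='\n')
print(readout.observe()['tool_pos'])
E
```

```text
[317.59291449 331.92865089]
((316.66619873046875, 326.5861511230469), (81.19051361083984, 93.03089904785156), 91.18179321289062)
[0.59835473 0.27724474 0.14264937]
[0.59871074 0.27493545 0.13014937]
[-0.00035601  0.00230929  0.0125    ]
[0.60045495 0.27572223 0.13413006]
```

Request:
send_rows --pt "-0.02 0.012 0 0 0 0 0.05" --pt "-0.055 0.031 0 0 0 0 0.05" --pt "-0.095 0.053 0 0 0 0 0.05" --pt "-0.127 0.071 0 0 0 0 0.05" --pt "-0.1475 0.0825 0 0 0 0 0.05" --pt "-0.1475 0.0825 0 0 0 0 0.05" --pt "-0.1475 0.0825 0 0 0 0 0.05" --pt "-0.1475 0.0825 0 0 0 0 0.05"

```text
time: 4.25
tool_pos: [0.4514, 0.3566, 0.1272]
ee_rot: [2.222, 2.22, 0.0]
force: [0.4, 0.1, -1.1]
opening: 0.0595
finger_force: 33.0
```

```bash
python3 - <<'E'
from h import *
for i in range(2): print(readout.observe()['tool_pos'])
shot('wrist',3); print(*held('wrist3',.0125,56),sep='\n')
print(readout.observe()['tool_pos'])
fr=load('wrist3');x=cv2.resize(fr[0][200:460,140:500],None,fx=2,fy=2);save('w3.png',x)
E
```

```text
[0.45140876 0.35657933 0.12717608]
[0.45140876 0.35657933 0.12717608]
[317.4928925  331.98165893]
((316.6657409667969, 326.5471496582031), (80.98530578613281, 92.9683609008789), 91.21233367919922)
[0.45109354 0.35893033 0.13967608]
[0.45140876 0.35657933 0.12717608]
[-0.00031522  0.002351    0.0125    ]
[0.4513706  0.356542   0.12716966]
```

View pics/w3.png

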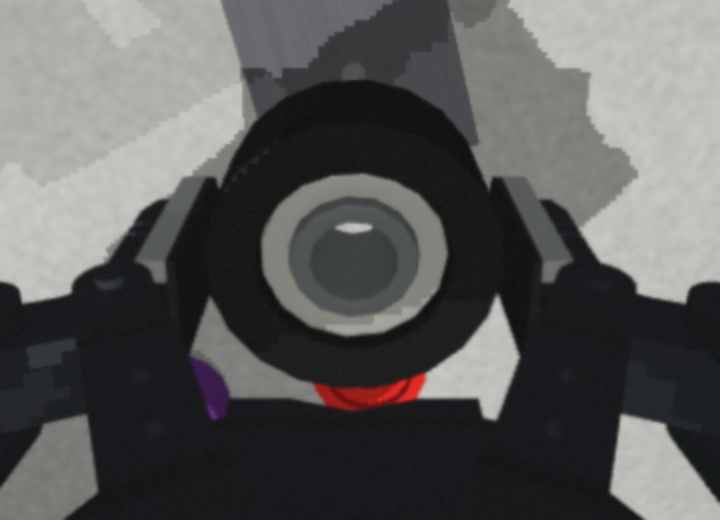

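```bash
python3 - <<'E'
from h import *
fr=load('wrist3');print(atz(*fr[2:],[(316.5,234.5)],.074))
fr=load('wrist1');print(atz(*fr[2:],[(192,25)],.074))
E
```

```text
[[0.45101824 0.37701196 0.074     ]]
[[0.45249159 0.35627111 0.074     ]]
```

Request:
send_rows --pt "0 -0.001 -0.015 0 0 0 0.05" --pt "0 -0.001 -0.03 0 0 0 0.05" --pt "0 -0.001 -0.045 0 0 0 0.05" --pt "0 -0.001 -0.06 0 0 0 0.05" --pt "0 -0.001 -0.075 0 0 0 0.05" --pt "0 -0.001 -0.09 0 0 0 0.05" --pt "0 -0.001 -0.1 0 0 0 0.05" --pt "0 -0.001 -0.1 0 0 0 0.05"

```text
time: 5.3
tool_pos: [0.4506, 0.3562, 0.0271]
ee_rot: [2.221, 2.221, 0.001]
force: [-1.0, 0.0, -0.4]
opening: 0.0597
finger_force: 33.4
```

Request:
send_rows --pt "0 0 0 0 0 0 0.075" --pt "0 0 0 0 0 0 0.075" --pt "0 0 0 0 0 0 0.075" --pt "0 0 0.025 0 0 0 0.075" --pt "0 0 0.07 0 0 0 0.075" --pt "0 -0.02 0.115 0 0 0 0.075" --pt "0 -0.06 0.125 0 0 0 0.075" --pt "0 -0.1 0.125 0 0 0 0.075"

```text
time: 6.3
tool_pos: [0.4511, 0.2555, 0.1538]
ee_rot: [2.22, 2.222, 0.005]
force: [1.1, -0.3, -0.3]
opening: 0.0751
finger_force: 0.0
```

```bash
python3 - <<'E'
from h import *
shot('wrist',4);fr=load('wrist4');p=fr[0]
for n in ('fA',(.4511,.1299,.0215)),('sq',(.4511,.357,.036)): print(n[0],proj(*fr[2:],n[1]), rim(fr,np.array(n[1]),.02))
r=rim(fr,np.array((.4511,.357,.036)),.022)
if r: print(atz(*fr[2:],[r[0]],.036))
save('w4.png',p[0:360])
E
```

```text
fA [[316.40606226 368.71541868]] (array([313.86791992, 367.68786621]), (30.324512481689453, 37.237274169921875))
sq [[316.9350021   91.59208937]] (array([316.45474243,  92.7287674 ]), (51.79458236694336, 53.794776916503906))
[[0.4504186  0.35519103 0.036     ]]
```

View pics/w4.png

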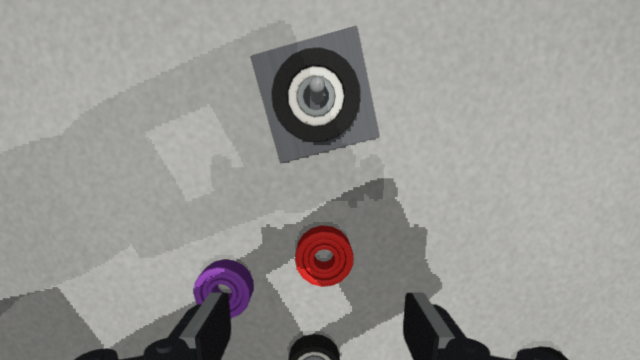

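Request:
send_rows --pt "0 -0.04 0 0 0 0 0.075" --pt "0.0005 -0.085 -0.01 0 0 0 0.075" --pt "0.0005 -0.115 -0.03 0 0 0 0.075" --pt "0.0005 -0.1265 -0.06 0 0 0 0.075" --pt "0.0005 -0.1265 -0.095 0 0 0 0.075" --pt "0.0005 -0.1265 -0.125 0 0 0 0.075" --pt "0.0005 -0.1265 -0.1345 0 0 0 0.075" --pt "0.0005 -0.1265 -0.1345 0 0 0 0.075"

```text
time: 7.35
tool_pos: [0.4511, 0.1296, 0.0178]
ee_rot: [-2.221, -2.221, 0.001]
force: [1.1, -0.1, -0.3]
opening: 0.0753
finger_force: 0.0
```

Request:
send_rows --pt "0 0 0 0 0 0 0.038" --pt "0 0 0 0 0 0 0.038" --pt "0 0 0 0 0 0 0.038" --pt "0 0 0 0 0 0 0.038" --pt "0 0 0 0 0 0 0.038" --pt "0 0 0.03 0 0 0 0.038" --pt "0 0.01 0.075 0 0 0 0.038" --pt "0 0.04 0.11 0 0 0 0.038"

```text
time: 8.35
tool_pos: [0.4512, 0.1693, 0.1299]
ee_rot: [2.223, 2.218, 0.002]
force: [0.0, 0.6, -1.1]
opening: 0.0461
finger_force: 31.3
```

Request:
send_rows --pt "0 0.045 0.01 0 0 0 0.038" --pt "0 0.09 0.01 0 0 0 0.038" --pt "0 0.135 0.01 0 0 0 0.038" --pt "0 0.165 0.01 0 0 0 0.038" --pt "0 0.181 0.01 0 0 0 0.038" --pt "0 0.187 0.01 0 0 0 0.038" --pt "0 0.187 0.01 0 0 0 0.038" --pt "0 0.187 0.01 0 0 0 0.038"

```text
time: 9.35
tool_pos: [0.4511, 0.3555, 0.1379]
ee_rot: [2.222, 2.22, -0.001]
force: [-0.1, 0.4, -0.3]
opening: 0.0457
finger_force: 31.3
```

```bash
python3 - <<'E'
from h import *
shot('wrist',5);print(*held('wrist5',.004,42),sep='\n')
fr=load('wrist5');x=cv2.resize(fr[0][200:460,140:500],None,fx=1.5,fy=1.5);save('w5.png',x)
E
```

```text
[317.43705774 320.72747054]
((316.7580261230469, 315.2052917480469), (71.58792114257812, 80.20564270019531), 87.74930572509766)
[0.45077678 0.35798217 0.1418709 ]
[0.45105192 0.35547496 0.1378709 ]
[-0.00027514  0.00250721  0.004     ]
```

View pics/w5.png

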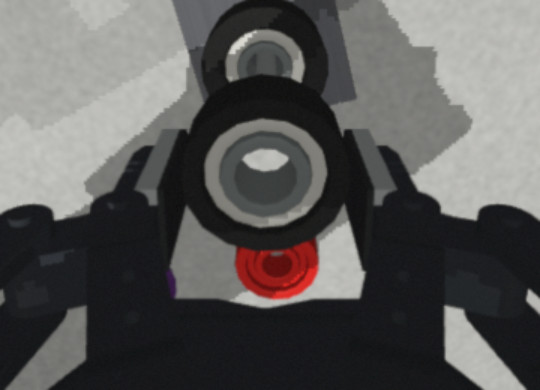

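Request:
send_rows --pt "0 -0.0005 -0.012 0 0 0 0.038" --pt "0 -0.0005 -0.026 0 0 0 0.038" --pt "0 -0.0005 -0.04 0 0 0 0.038" --pt "0 -0.0005 -0.054 0 0 0 0.038" --pt "0 -0.0005 -0.067 0 0 0 0.038" --pt "0 -0.0005 -0.077 0 0 0 0.038" --pt "0 -0.0005 -0.08 0 0 0 0.038" --pt "0 -0.0005 -0.08 0 0 0 0.038"

```text
time: 10.4
tool_pos: [0.4512, 0.3562, 0.058]
ee_rot: [2.221, 2.221, 0.001]
force: [-0.5, 0.2, -0.6]
opening: 0.0463
finger_force: 31.2
```

Request:
send_rows --pt "0 0 0 0 0 0 0.065" --pt "0 0 0 0 0 0 0.065" --pt "0 0 0.01 0 0 0 0.065" --pt "0 0 0.045 0 0 0 0.08" --pt "0.01 -0.01 0.09 0 0 0 0.085" --pt "0.035 -0.04 0.105 0 0 0 0.085" --pt "0.07 -0.08 0.105 0 0 0 0.085" --pt "0.105 -0.12 0.105 0 0 0 0.085"

```text
time: 11.4
tool_pos: [0.5571, 0.2351, 0.1644]
ee_rot: [2.22, 2.222, 0.004]
force: [-0.2, 0.2, -1.0]
opening: 0.0852
finger_force: 0.0
```

```bash
python3 - <<'E'
from h import *
shot('wrist',6);fr=load('wrist6');st=readout.observe();print(st['tool_pos'])
c=cloud(*fr[2:],fr[1]).reshape(-1,3);q=c[np.hypot(c[:,0]-.451,c[:,1]-.357)<.03]
for lo,hi in((.034,.045),(.052,.068)):
    t=q[(q[:,2]>lo)&(q[:,2]<hi)];print(len(t),np.median(t[:,2]) if len(t) else '',cv2.minEnclosingCircle(t[:,:2].astype(np.float32)) if len(t) else '')
E
```

```text
[0.56145625 0.23016542 0.16414688]
1489 0.03798113293719774 ((0.45161667466163635, 0.3549058437347412), 0.029058611020445824)
4638 0.05875809756316289 ((0.45099034905433655, 0.35575249791145325), 0.02435360476374626)
```

Request:
send_rows --pt "0.04 -0.045 0 0 0 0 0.085" --pt "0.075 -0.085 -0.01 0 0 0 0.085" --pt "0.1 -0.115 -0.03 0 0 0 0.085" --pt "0.112 -0.127 -0.06 0 0 0 0.085" --pt "0.112 -0.127 -0.1 0 0 0 0.085" --pt "0.112 -0.127 -0.13 0 0 0 0.085" --pt "0.112 -0.127 -0.1455 0 0 0 0.085" --pt "0.112 -0.127 -0.1455 0 0 0 0.085"

```text
time: 12.45
tool_pos: [0.6677, 0.1092, 0.0169]
ee_rot: [-2.221, -2.221, 0.002]
force: [0.6, 0.7, 0.6]
opening: 0.0851
finger_force: 0.0
```

Request:
send_rows --pt "0 0 0 0 0 0 0.05" --pt "0 0 0 0 0 0 0.05" --pt "0 0 0 0 0 0 0.05" --pt "0 0 0 0 0 0 0.05" --pt "0 0 0 0 0 0 0.05" --pt "0 0 0.03 0 0 0 0.05" --pt "0 -0.01 0.08 0 0 0 0.05" --pt "-0.01 -0.04 0.13 0 0 0 0.05"

```text
time: 13.45
tool_pos: [0.6583, 0.0697, 0.1489]
ee_rot: [2.219, 2.223, 0.002]
force: [1.2, -0.1, -0.9]
opening: 0.0595
finger_force: 32.8
```

Request:
send_rows --pt "-0.01 -0.045 0.03 0 0 0 0.05" --pt "-0.022 -0.095 0.05 0 0 0 0.05" --pt "-0.037 -0.15 0.063 0 0 0 0.05" --pt "-0.052 -0.205 0.063 0 0 0 0.05" --pt "-0.067 -0.26 0.063 0 0 0 0.05" --pt "-0.082 -0.315 0.063 0 0 0 0.05" --pt "-0.095 -0.37 0.063 0 0 0 0.05" --pt "-0.108 -0.425 0.063 0 0 0 0.05"

```text
time: 14.45
tool_pos: [0.5494, -0.3577, 0.2109]
ee_rot: [2.221, 2.221, 0.001]
force: [0.6, -0.5, 0.3]
opening: 0.0595
finger_force: 32.8
```

Request:
send_rows --pt "-0.006 -0.03 0 0 0 0 0.05" --pt "-0.01 -0.05 0 0 0 0 0.05" --pt "-0.01 -0.063 0 0 0 0 0.05" --pt "-0.01 -0.063 0 0 0 0 0.05" --pt "-0.01 -0.063 0 0 0 0 0.05" --pt "-0.01 -0.063 0 0 0 0 0.05" --pt "-0.01 -0.063 0 0 0 0 0.05" --pt "-0.01 -0.063 0 0 0 0 0.05"

```text
time: 15.45
tool_pos: [0.5401, -0.4187, 0.2104]
ee_rot: [2.221, 2.222, 0.0]
force: [0.8, -0.5, -0.8]
opening: 0.0599
finger_force: 32.8
```

```bash
python3 - <<'E'
from h import *
st=shot('wrist',7);print(st['tool_pos'],st['opening']);print(*held('wrist7',.0125,56),sep='\n')
fr=load('wrist7');g=np.array((.443,-.353,.0215));print('fB',proj(*fr[2:],g),rim(fr,g,.017))
r=rim(fr,g,.017)
if r:print(atz(*fr[2:],[r[0]],.0215),tri([(*fr[2:],r[0])]+[(*load(f)[2:],rim(load(f),g,.017)[0]) for f in('scene0','side0')]))
c=cloud(*fr[2:],fr[1]).reshape(-1,3)
q=c[(np.hypot(c[:,0]-.596,c[:,1]+.267)<.065)];f=q[(q[:,2]>.0045)&(q[:,2]<.012)]
print('foot',len(f),np.median(f,0),cv2.minEnclosingCircle(f[:,:2].astype(np.float32)))
t=q[(q[:,2]>.02)&(q[:,2]<.08)];print('pin',len(t),t[:,2].max(),[np.median(t[(t[:,2]>a)&(t[:,2]<a+.015)],0).round(4) for a in(.02,.035,.05,.065)])
save('w7.png',fr[0])
E
```

```text
[ 0.54014965 -0.41868206  0.21042944] 0.05993553014904047
[317.4877865  331.98186373]
((316.6208801269531, 325.74639892578125), (80.82172393798828, 93.00433349609375), 89.654296875)
[ 0.53981532 -0.41598738  0.22292944]
[ 0.54014965 -0.41868206  0.21042944]
[-0.00033433  0.00269468  0.0125    ]
fB [[208.59388505 145.11563531]] (array([208.73135376, 145.20124817]), (32.80540466308594, 33.87846755981445))
[[ 0.44311784 -0.35307492  0.0215    ]] (array([ 0.44302874, -0.35320424,  0.02193421]), [np.float64(0.0002513793856400195), np.float64(0.0007829442790209662), np.float64(0.0010171651055739625)])
foot 6571 [ 0.59065843 -0.27118364  0.00778096] ((0.5928331017494202, -0.2698375880718231), 0.04026445001363754)
pin 392 0.0756912096891591 [array([ 0.5902, -0.2736,  0.0282]), array([ 0.5899, -0.2738,  0.0427]), array([ 0.5902, -0.2734,  0.0579]), array([ 0.5921, -0.2712,  0.0719])]
```

View pics/w7.png

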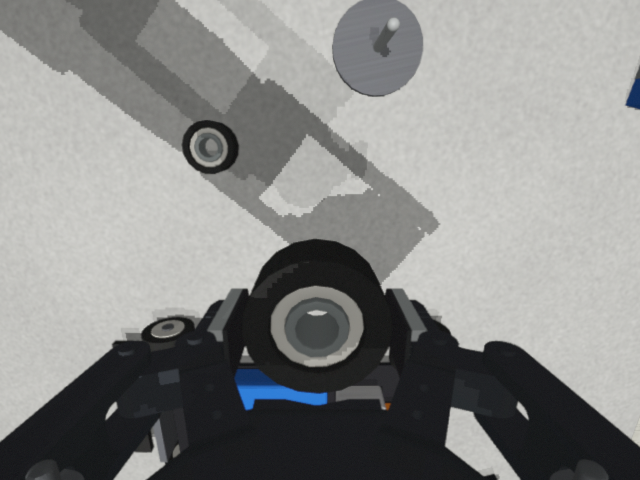

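Request:
send_rows --pt "0.008 0.022 -0.01 0 0 0 0.05" --pt "0.021 0.06 -0.03 0 0 0 0.05" --pt "0.036 0.1 -0.055 0 0 0 0.05" --pt "0.047 0.131 -0.08 0 0 0 0.05" --pt "0.053 0.148 -0.09 0 0 0 0.05" --pt "0.053 0.1485 -0.09 0 0 0 0.05" --pt "0.053 0.1485 -0.09 0 0 0 0.05" --pt "0.053 0.1485 -0.09 0 0 0 0.05"

```text
time: 16.5
tool_pos: [0.5932, -0.2719, 0.1214]
ee_rot: [2.222, 2.218, 0.001]
force: [-0.2, -0.1, -1.0]
opening: 0.0598
finger_force: 32.8
```

```bash
python3 - <<'E'
from h import *
st=shot('wrist',8);print(st['tool_pos'],st['opening']);print(held('wrist8',.0125,56)[2:])
E
```

```text
[ 0.59316838 -0.27187911  0.12138979] 0.05982486078560994
(array([ 0.59283737, -0.26916987,  0.13388979]), array([ 0.59316838, -0.27187911,  0.12138979]), array([-0.00033101,  0.00270924,  0.0125    ]))
```

Request:
send_rows --pt "0 0 -0.012 0 0 0 0.05" --pt "0 0 -0.027 0 0 0 0.05" --pt "0 0 -0.042 0 0 0 0.05" --pt "0 0 -0.057 0 0 0 0.05" --pt "0 0 -0.072 0 0 0 0.05" --pt "0 0 -0.086 0 0 0 0.05" --pt "0 0 -0.093 0 0 0 0.05" --pt "0 0 -0.093 0 0 0 0.05"

```text
time: 17.55
tool_pos: [0.5933, -0.2706, 0.0277]
ee_rot: [2.221, 2.221, 0.001]
force: [-0.1, 0.0, -0.6]
opening: 0.0596
finger_force: 32.8
```

Request:
send_rows --pt "0 0 0 0 0 0 0.075" --pt "0 0 0 0 0 0 0.075" --pt "0 0 0 0 0 0 0.075" --pt "0 0 0.025 0 0 0 0.075" --pt "0 0 0.07 0 0 0 0.075" --pt "-0.01 -0.005 0.105 0 0 0 0.075" --pt "-0.045 -0.025 0.115 0 0 0 0.075" --pt "-0.09 -0.05 0.115 0 0 0 0.075"

```text
time: 18.55
tool_pos: [0.5034, -0.3211, 0.1438]
ee_rot: [2.217, 2.221, 0.001]
force: [-0.4, -0.4, -1.3]
opening: 0.0748
finger_force: 0.0
```

Request:
send_rows --pt "-0.035 -0.019 0 0 0 0 0.075" --pt "-0.055 -0.03 -0.01 0 0 0 0.075" --pt "-0.06 -0.033 -0.03 0 0 0 0.075" --pt "-0.06 -0.033 -0.06 0 0 0 0.075" --pt "-0.06 -0.033 -0.09 0 0 0 0.075" --pt "-0.06 -0.033 -0.115 0 0 0 0.075" --pt "-0.06 -0.033 -0.1245 0 0 0 0.075" --pt "-0.06 -0.033 -0.1245 0 0 0 0.075"

```text
time: 19.55
tool_pos: [0.4431, -0.3533, 0.0172]
ee_rot: [-2.22, -2.221, -0.0]
force: [-0.5, -0.3, -0.5]
opening: 0.0752
finger_force: 0.0
```

Request:
send_rows --pt "0 0 0 0 0 0 0.038" --pt "0 0 0 0 0 0 0.038" --pt "0 0 0 0 0 0 0.038" --pt "0 0 0 0 0 0 0.038" --pt "0 0 0 0 0 0 0.038" --pt "0 0 0.03 0 0 0 0.038" --pt "0 0 0.075 0 0 0 0.038" --pt "0.015 0.008 0.12 0 0 0 0.038"

```text
time: 20.55
tool_pos: [0.4573, -0.3456, 0.1391]
ee_rot: [-2.223, -2.219, 0.0]
force: [-0.1, -0.8, -0.5]
opening: 0.0471
finger_force: 31.2
```

Request:
send_rows --pt "0.035 0.019 0 0 0 0 0.038" --pt "0.075 0.041 0 0 0 0 0.038" --pt "0.11 0.061 0 0 0 0 0.038" --pt "0.13 0.072 0 0 0 0 0.038" --pt "0.135 0.075 0 0 0 0 0.038" --pt "0.135 0.075 0 0 0 0 0.038" --pt "0.135 0.075 0 0 0 0 0.038" --pt "0.135 0.075 0 0 0 0 0.038"

```text
time: 21.55
tool_pos: [0.5922, -0.2712, 0.138]
ee_rot: [-2.223, -2.22, 0.0]
force: [1.0, 0.6, 0.0]
opening: 0.047
finger_force: 31.2
```

```bash
python3 - <<'E'
from h import *
st=shot('wrist',9);print(st['tool_pos'],st['opening']);print(held('wrist9',.004,42)[2:])
fr=load('wrist9');x=cv2.resize(fr[0][150:460,140:500],None,fx=1.5,fy=1.5);save('w9.png',x)
E
```

```text
[ 0.59222642 -0.27117832  0.13798858] 0.04702262479005837
(array([ 0.59193289, -0.26902966,  0.14198858]), array([ 0.59222642, -0.27117832,  0.13798858]), array([-0.00029353,  0.00214867,  0.004     ]))
```

View pics/w9.png

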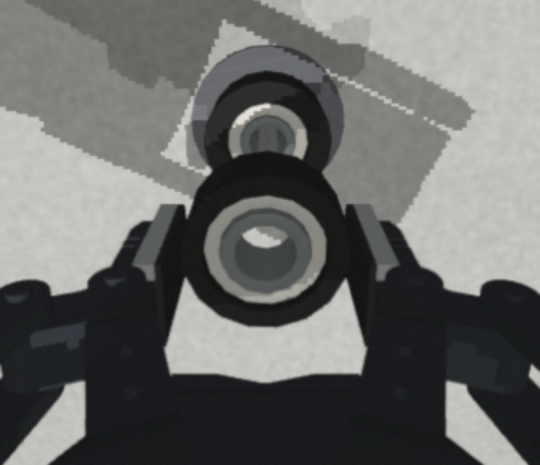

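Request:
send_rows --pt "0 0 -0.012 0 0 0 0.038" --pt "0 0 -0.026 0 0 0 0.038" --pt "0 0 -0.04 0 0 0 0.038" --pt "0 0 -0.054 0 0 0 0.038" --pt "0 0 -0.067 0 0 0 0.038" --pt "0 0 -0.077 0 0 0 0.038" --pt "0 0 -0.08 0 0 0 0.038" --pt "0 0 -0.08 0 0 0 0.038"

```text
time: 22.6
tool_pos: [0.5933, -0.2706, 0.058]
ee_rot: [2.221, 2.221, 0.0]
force: [-0.5, 0.6, 0.1]
opening: 0.047
finger_force: 31.2
```

Request:
send_rows --pt "0 0 0 0 0 0 0.065" --pt "0 0 0 0 0 0 0.065" --pt "0 0 0.005 0 0 0 0.065" --pt "0 0 0.035 0 0 0 0.065" --pt "0 0 0.08 0 0 0 0.065" --pt "0 -0.02 0.12 0 0 0 0.065" --pt "0 -0.05 0.14 0 0 0 0.065" --pt "0 -0.06 0.14 0 0 0 0.065"

```text
time: 23.6
tool_pos: [0.5937, -0.3322, 0.2002]
ee_rot: [2.219, 2.217, 0.002]
force: [0.0, -0.4, -0.1]
opening: 0.0652
finger_force: 0.0
```

```bash
python3 - <<'E'
from h import *
shot('wrist',10);shot('scene',10);shot('side',10)
fr=load('wrist10');c=cloud(*fr[2:],fr[1]).reshape(-1,3);q=c[np.hypot(c[:,0]-.593,c[:,1]+.27)<.035]
for lo,hi in((.034,.045),(.052,.068)):
    t=q[(q[:,2]>lo)&(q[:,2]<hi)];print(len(t),np.median(t[:,2]) if len(t) else '',cv2.minEnclosingCircle(t[:,:2].astype(np.float32)) if len(t) else '')
for n in('scene10','side10','side0'):
    fr=load(n);c=cloud(*fr[2:],fr[1]).reshape(-1,3);q=c[(abs(c[:,0]-.641)<.04)&(abs(c[:,1]+.073)<.04)&(c[:,2]>.012)&(c[:,2]<.05)]
    top=np.percentile(q[:,2],90);t=q[abs(q[:,2]-top)<.004];print(n,len(q),top,cv2.minEnclosingCircle(t[:,:2].astype(np.float32)),np.median(t,0))
s=load('scene10');save('cap.png',np.hstack([cv2.resize(s[0][260:310,270:330],None,fx=6,fy=6),cv2.resize(load('side10')[0][200:250,250:310],None,fx=6,fy=6)]))
E
```

```text
1085 0.037622769542207446 ((0.5927050113677979, -0.27173346281051636), 0.030086154118180275)
2744 0.05875150458691661 ((0.5929232835769653, -0.27127304673194885), 0.024050982668995857)
scene10 168 0.03654208967385406 ((0.6442689895629883, -0.07612442970275879), 0.01710617169737816) [ 0.64447324 -0.07607495  0.03516096]
side10 145 0.037740868053320976 ((0.6402083039283752, -0.07307634502649307), 0.01796271838247776) [ 0.64153015 -0.07312472  0.03627544]
side0 148 0.037528501813453394 ((0.6400361657142639, -0.07254201918840408), 0.018484503030776978) [ 0.64137716 -0.07208014  0.03566725]
```

View pics/cap.png

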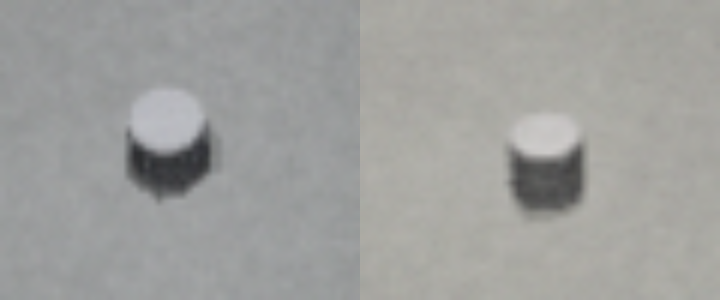

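Request:
send_rows --pt "0.008 0.02 0 0 0 0 0.065" --pt "0.02 0.055 0 0 0 0 0.065" --pt "0.033 0.09 0 0 0 0 0.065" --pt "0.043 0.117 0 0 0 0 0.065" --pt "0.047 0.13 0 0 0 0 0.065" --pt "0.047 0.13 0 0 0 0 0.065" --pt "0.047 0.13 0 0 0 0 0.065" --pt "0.047 0.13 0 0 0 0 0.065"

```text
time: 24.75
tool_pos: [0.6397, -0.2015, 0.1978]
ee_rot: [2.223, 2.22, -0.0]
force: [-0.2, -0.2, -0.0]
opening: 0.0648
finger_force: 0.0
```

```bash
python3 - <<'E'
from h import *
print(shot('wrist',11)['tool_pos'])
fr=load('wrist11');ob=[]
fs=[('scene10',(297.7,280.)),('side10',(280.8,222.5))]
u=proj(*fr[2:],(.641,-.075,.034))[0];print(u)
p=fr[0];m=np.zeros((480,640),np.uint8);cv2.circle(m,tuple(int(x) for x in u),45,1,-1)
c=cloud(*fr[2:],fr[1]);mm=((c[...,2]>.030)&(c[...,2]<.04)&(m>0)).astype(np.uint8)
k=max(cv2.findContours(mm,0,2)[0],key=cv2.contourArea);e=cv2.fitEllipse(cv2.convexHull(k));print(e,np.median(c[mm>0],0))
print(atz(*fr[2:],[e[0]],.034))
print(tri([(*fr[2:],e[0])]+[(*load(f)[2:],x) for f,x in fs]))
E
```

```text
[ 0.63966336 -0.20145602  0.19779388]
[318.76306803  64.87927201]
((317.6689758300781, 66.3428955078125), (43.099830627441406, 46.65390396118164), 178.60430908203125) [ 0.64040472 -0.07594556  0.03372762]
[[ 0.64015019 -0.07604994  0.034     ]]
(array([ 0.64096552, -0.07550161,  0.03238027]), [np.float64(0.0008466174938283947), np.float64(0.0013406762885058332), np.float64(0.0008816482015781602)])
```

Request:
send_rows --pt "0 0.025 0 0 0 0 0.065" --pt "0.0005 0.07 -0.01 0 0 0 0.065" --pt "0.0005 0.11 -0.03 0 0 0 0.065" --pt "0.0005 0.125 -0.07 0 0 0 0.065" --pt "0.0005 0.125 -0.115 0 0 0 0.065" --pt "0.0005 0.125 -0.155 0 0 0 0.065" --pt "0.0005 0.125 -0.1785 0 0 0 0.065" --pt "0.0005 0.125 -0.1785 0 0 0 0.065" --squeeze 40

```text
time: 25.8
tool_pos: [0.6389, -0.0743, 0.0175]
ee_rot: [-2.218, -2.219, 0.004]
force: [-0.4, 0.5, 0.5]
opening: 0.0647
finger_force: 0.0
```

Request:
send_rows --pt "0 0 0 0 0 0 0.025" --pt "0 0 0 0 0 0 0.025" --pt "0 0 0 0 0 0 0.025" --pt "0 0 0 0 0 0 0.025" --pt "0 0 0 0 0 0 0.025" --pt "0 0 0.03 0 0 0 0.025" --pt "0 0 0.08 0 0 0 0.025" --pt "-0.01 0.03 0.13 0 0 0 0.025"

```text
time: 26.8
tool_pos: [0.6308, -0.0467, 0.1507]
ee_rot: [2.224, 2.218, 0.0]
force: [1.0, 0.4, -0.4]
opening: 0.0328
finger_force: 39.9
```

Request:
send_rows --pt "-0.03 0.05 0.01 0 0 0 0.025" --pt "-0.055 0.1 0.01 0 0 0 0.025" --pt "-0.08 0.15 0.01 0 0 0 0.025" --pt "-0.105 0.2 0.01 0 0 0 0.025" --pt "-0.13 0.25 0.01 0 0 0 0.025" --pt "-0.155 0.3 0.01 0 0 0 0.025" --pt "-0.172 0.345 0.01 0 0 0 0.025" --pt "-0.179 0.375 0.01 0 0 0 0.025"

```text
time: 27.8
tool_pos: [0.4502, 0.3312, 0.1597]
ee_rot: [-2.22, -2.223, -0.001]
force: [0.1, -0.0, 0.4]
opening: 0.0325
finger_force: 39.9
```

Request:
send_rows --pt "-0.0005 0.015 0 0 0 0 0.025" --pt "-0.0005 0.024 0 0 0 0 0.025" --pt "-0.0005 0.027 0 0 0 0 0.025" --pt "-0.0005 0.027 0 0 0 0 0.025" --pt "-0.0005 0.027 0 0 0 0 0.025" --pt "-0.0005 0.027 0 0 0 0 0.025" --pt "-0.0005 0.027 0 0 0 0 0.025" --pt "-0.0005 0.027 0 0 0 0 0.025"

```text
time: 28.8
tool_pos: [0.451, 0.3564, 0.1594]
ee_rot: [2.221, 2.221, 0.0]
force: [0.6, -0.6, -0.4]
opening: 0.0328
finger_force: 39.9
```

```bash
python3 - <<'E'
from h import *
st=shot('wrist',12);print(st['tool_pos'],st['opening'])
fr=load('wrist12');p=st['tool_pos'];c=cloud(*fr[2:],fr[1])
m=((abs(c[...,2]-(p[2]+.0155))<.005)&(np.hypot(c[...,0]-p[0],c[...,1]-p[1])<.03)).astype(np.uint8)
t=c[m>0];m2=(abs(t[:,0]-p[0])<.0155);print(len(t),np.median(t,0),t[m2].min(0),t[m2].max(0))
x=cv2.resize(fr[0][150:460,140:500],None,fx=1.5,fy=1.5);save('w12.png',x)
E
```

```text
[0.45099489 0.35643997 0.15935632] 0.03281621533095389
6289 [0.45079755 0.35891756 0.17195551] [0.43550064 0.33936599 0.16986818] [0.46648368 0.37352366 0.17367878]
```

View pics/w12.png

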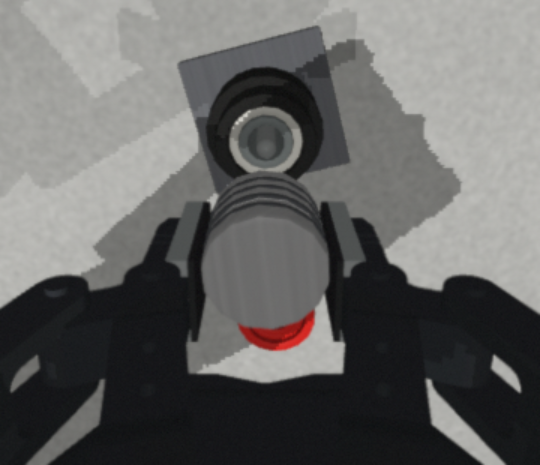

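Request:
send_rows --pt "0 0 -0.015 0 0 0 0.025" --pt "0 0 -0.032 0 0 0 0.025" --pt "0 0 -0.047 0 0 0 0.025" --pt "0 0 -0.058 0 0 0 0.025" --pt "0 0 -0.067 0 0 0 0.025" --pt "0 0 -0.073 0 0 0 0.025" --pt "0 0 -0.077 0 0 0 0.025" --pt "0 0 -0.077 0 0 0 0.025"

```text
time: 29.85
tool_pos: [0.451, 0.3565, 0.0823]
ee_rot: [2.221, 2.221, 0.0]
force: [-0.6, -0.4, -0.3]
opening: 0.0326
finger_force: 39.9
```

Request:
send_rows --pt "0 0 -0.001 0 0 0 0.025" --pt "0 0 -0.002 0 0 0 0.025" --pt "0 0 -0.002 0 0 0 0.055" --pt "0 0 -0.002 0 0 0 0.055" --pt "0 0 -0.002 0 0 0 0.055" --pt "0 0 0.02 0 0 0 0.055" --pt "0 0 0.07 0 0 0 0.06" --pt "0 -0.03 0.12 0 0 0 0.06"

```text
time: 30.85
tool_pos: [0.4511, 0.3273, 0.2033]
ee_rot: [-2.219, -2.224, -0.0]
force: [-0.5, -0.1, 0.5]
opening: 0.06
finger_force: 0.0
```

Request:
send_rows --pt "0 -0.05 0.02 0 0 0 0.06" --pt "0 -0.1 0.03 0 0 0 0.06" --pt "0 -0.13 0.03 0 0 0 0.06" --pt "0 -0.14 0.03 0 0 0 0.06" --pt "0 -0.14 0.03 0 0 0 0.06" --pt "0 -0.14 0.03 0 0 0 0.06" --pt "0 -0.14 0.03 0 0 0 0.06" --pt "0 -0.14 0.03 0 0 0 0.06"

```text
time: 31.85
tool_pos: [0.451, 0.1871, 0.2321]
ee_rot: [-2.22, -2.222, 0.0]
force: [0.0, -0.2, 0.7]
opening: 0.06
finger_force: 0.0
```

```bash
python3 - <<'E'
from h import *
for n in('scene','side'): shot(n,20)
w=shot('wrist',20)
fr=load('wrist20');c=cloud(*fr[2:],fr[1]).reshape(-1,3);q=c[np.hypot(c[:,0]-.451,c[:,1]-.3565)<.04]
for lo,hi in((.034,.045),(.055,.065),(.088,.1)):
    t=q[(q[:,2]>lo)&(q[:,2]<hi)];print(len(t),np.median(t[:,2]) if len(t) else '',cv2.minEnclosingCircle(t[:,:2].astype(np.float32)) if len(t) else '')
a=cv2.resize(load('scene20')[0][180:310,180:500],None,fx=2.4,fy=2.4);b=cv2.resize(load('side20')[0][150:400,190:450],None,fx=1.1,fy=1.1)
x=np.zeros((600,768,3),np.uint8);x[:a.shape[0]]=a;x[312:312+b.shape[0],:b.shape[1]]=b;x[312:588,300:668]=cv2.resize(fr[0],(368,276));save('final.png',x)
E
```

```text
1188 0.0377290661508535 ((0.4502478539943695, 0.35338523983955383), 0.03005708009004593)
1064 0.05947757191341982 ((0.4513431191444397, 0.35438627004623413), 0.02424405701458454)
682 0.09354155362719827 ((0.4506435990333557, 0.3503800630569458), 0.015981119126081467)
```

View pics/final.png

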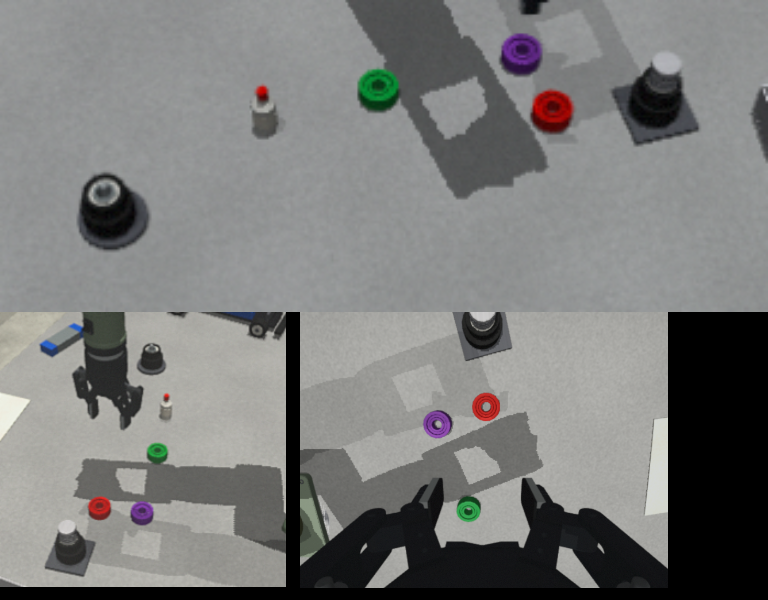

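Both stacks are seated. The cap's top is at about 94 mm, as expected, on the square stand at (665,65) in the composite. The round stand at (107,190) is open, and the bystanders haven't moved.

```bash
python3 -c "
from station import job;print(job.finish_job())"
```

```text
the job is handed in; nothing more can be done
None
```

I loaded both stands with a wide rear wheel and a narrow front wheel on top, capped the square stand, left the round one open, and handed the job in at about 32 s; no verdict came back.

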